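# Restock the tape tray from the spindle

## Task

The tape tray on the chocolate shop's packing counter has two empty cells. Slide the two spare rolls of tape up off the steel spindle and set one in each empty cell, lying flat on the cell's floor; lower the rolls all the way down and never let them drop (they may be laid on the clear counter on the way to change the grip). Leave the rolls already in the tray and the other things on the counter where they are.

Things in the scene. Friction and masses are not known exactly. Their poses are not given: they have to be found in the camera images.
- tray: brown wooden tray fixed to the counter, 160 x 238 mm (its x, y), origin at the centre of its underside; 2 rows of 3 square cells, 74 mm inside, 78 mm apart, floor 5 mm above the counter. Walls 4 mm thick stand 44 mm above the counter, but the outer x sides are cut away for fingers (see cells). Two cells are empty (a small white paper disc shows on the floor), four hold a roll lying flat
- spindle: steel spindle fixed to the counter, origin at the centre of its underside: round foot 52 mm across, 20 mm high; above it a post 36 mm across up to 76 mm above the counter. The two spare rolls lie on the foot, one on the other, the post through their bores. The counter from 80 to 180 mm in front of it (world -x), 40 mm to either side, is clear
- spare_top: upper spare on the spindle (underside 44 mm above the counter), gold: roll of paper tape, rigid ring 68 mm outside, 44 mm bore (12 mm wall), 24 mm high, about 80 g; origin at the centre of its underside, z along its axis (up)
- spare_low: lower spare on the spindle (underside 20 mm above the counter), burgundy: roll of paper tape, rigid ring 68 mm outside, 44 mm bore (12 mm wall), 24 mm high, about 80 g; origin at the centre of its underside, z along its axis (up)
- roll_teal: teal roll already lying in one of the tray's cells: roll of paper tape, rigid ring 68 mm outside, 44 mm bore (12 mm wall), 24 mm high, about 80 g; origin at the centre of its underside, z along its axis (up)
- roll_cream: cream roll already lying in one of the tray's cells: roll of paper tape, rigid ring 68 mm outside, 44 mm bore (12 mm wall), 24 mm high, about 80 g; origin at the centre of its underside, z along its axis (up)
- roll_rose: pink roll already lying in one of the tray's cells: roll of paper tape, rigid ring 68 mm outside, 44 mm bore (12 mm wall), 24 mm high, about 80 g; origin at the centre of its underside, z along its axis (up)
- roll_green: green roll already lying in one of the tray's cells: roll of paper tape, rigid ring 68 mm outside, 44 mm bore (12 mm wall), 24 mm high, about 80 g; origin at the centre of its underside, z along its axis (up)
- cell0 (a point): centre of the floor of tray cell 0 (-x row of the tray, -y end); its axes are the tray's. Walled on three sides; on the tray's -x side an opening 58 mm wide centred on the cell, over a lip 8 mm above the counter
- cell1 (a point): centre of the floor of tray cell 1 (-x row of the tray, middle); its axes are the tray's. Walled on three sides; on the tray's -x side an opening 58 mm wide centred on the cell, over a lip 8 mm above the counter
- cell2 (a point): centre of the floor of tray cell 2 (-x row of the tray, +y end); its axes are the tray's. Walled on three sides; on the tray's -x side an opening 58 mm wide centred on the cell, over a lip 8 mm above the counter
- cell3 (a point): centre of the floor of tray cell 3 (+x row of the tray, -y end); its axes are the tray's. Walled on three sides; on the tray's +x side an opening 58 mm wide centred on the cell, over a lip 8 mm above the counter
- cell4 (a point): centre of the floor of tray cell 4 (+x row of the tray, middle); its axes are the tray's. Walled on three sides; on the tray's +x side an opening 58 mm wide centred on the cell, over a lip 8 mm above the counter
- cell5 (a point): centre of the floor of tray cell 5 (+x row of the tray, +y end); its axes are the tray's. Walled on three sides; on the tray's +x side an opening 58 mm wide centred on the cell, over a lip 8 mm above the counter
- bowl: small glass bowl of chocolate truffles, 114 mm across, about 62 mm high in all; origin at the centre of its underside; bystander
- gift_box: white closed gift box with a brown band, 94 x 94 x 43 mm; origin at the centre of its underside; bystander
- jar: amber glass jar with a brass cap, 60 mm across, 65 mm high; origin at the centre of its underside; bystander
Things that resemble listed ones, but are neither listed nor needed, are in the scene too. What is shaped like the spare_low but blue or purple is not meant.

How it is judged:
At the end, for the whole second after the job is handed in: Each spare roll lies at rest in a tray cell of its own: centre within 9 mm of the cell's centre, underside within 4 mm of the cell's floor, tilted less than 0.08 rad; the four rolls already there are within 12 mm and the bowl, gift box and jar within 20 mm of where they stood ((horizontal distance between spare_top and cell0 below 0.009 m or horizontal distance between spare_top and cell1 below 0.009 m or horizontal distance between spare_top and cell2 below 0.009 m or horizontal distance between spare_top and cell3 below 0.009 m or horizontal distance between spare_top and cell4 below 0.009 m or horizontal distance between spare_top and cell5 below 0.009 m) and z of each of spare_top, spare_low in the frame of tray below 0.009 m and angle between each of spare_top, spare_low's own z axis and vertical below 0.08 rad and linear speed of each of spare_top, spare_low below 0.02 m/s and (horizontal distance between spare_low and cell0 below 0.009 m or horizontal distance between spare_low and cell1 below 0.009 m or horizontal distance between spare_low and cell2 below 0.009 m or horizontal distance between spare_low and cell3 below 0.009 m or horizontal distance between spare_low and cell4 below 0.009 m or horizontal distance between spare_low and cell5 below 0.009 m) and distance of each of roll_teal, roll_cream, roll_rose, roll_green from where it was at the start of the episode below 0.012 m and distance of each of bowl, gift_box, jar from where it was at the start of the episode below 0.02 m); the robot touches nothing.
It fails at once if the gold spare roll is dropped (falls free of the fingers faster than 0.4 m/s, a drop of about 8 mm) (linear speed of spare_top above 0.4 m/s and contact force between spare_top and the fingers below 0.02 N).
It fails at once if the burgundy spare roll is dropped (falls free of the fingers faster than 0.4 m/s, a drop of about 8 mm) (linear speed of spare_low above 0.4 m/s and contact force between spare_low and the fingers below 0.02 N).
It fails at once if a roll already in the tray is displaced by more than 12 mm (distance of any of roll_teal, roll_cream, roll_rose, roll_green from where it was at the start of the episode above 0.012 m).
It fails at once if the bowl, gift box or jar is moved by more than 20 mm (distance of any of bowl, gift_box, jar from where it was at the start of the episode above 0.02 m).
It also fails if it takes over 72 s, if anything falls off the work surface, if the arm or the gripper's body presses on something with over 40 N, if the wrist force passes 120 N, or if a joint passes its speed limit or range.

## Robot

A 6-joint arm with a two-finger parallel gripper is mounted at the origin on the work surface. World frame = base frame: x ahead of the robot, y to its left, z up, the work surface at z = 0. Lengths are in m, angles in rad, forces in N, time in s.
With the tool pointing down it reaches from about 0.275 to 0.875 m from the base axis. Payload 12.5 kg.
Tool frame: the origin (TCP) lies midway between the tips of the shut fingers; the grasp point (between the pads) lies 19 mm behind it; z points along the fingers, y is the direction in which the jaws open and shut (so a half turn about z gives the same grasp; the last joint's range is limited). The gripper opens to 85 mm and grips with 20 to 120 N. Pads are 22 mm wide; open, the fingers measure 114 mm over their backs; the gripper's body (76 mm by 85 mm) begins 54 mm behind the grasp point. The pads swing forward as they close: fully open they stand 13 mm farther back than shut.
Start: joints at [1.081, 0.351, 1.652, -0, 1.139, -0.085], TCP at [0.217, 0.506, 0.231] pointing down, gripper open.
Joint ranges: [-2.75, 2.75], [-0.79, 2.1], [0.01, 2.65], [-1.57, 4.71], [0.07, 3.14], [-2.87, 2.87]. Speed limits (rad/s): [2.22, 2.22, 2.79, 3.14, 3.14, 3.14].

## Interface

Orientations are given as a rotation vector (axis times angle).
In Python, from cell import get_state, imaging, job_done, spotter gives the robot as it stands.
- The arm moves only by the shell command python3 -m creep 'ROWS' [FORCE]. ROWS is JSON, a list of rows, each an object with "translation": the shift along the world's x, y, z in mm, a list of three; "twist": the turn, a rotation vector about the world's x, y, z in rad, a list of three; "fingers": the opening, from 0 (shut) to 1 (fully open). In form: [{"translation": [tx, ty, tz], "twist": [wx, wy, wz], "fingers": fingers}, ...]. A call has 1 to 5 rows; each row is the pose to reach, as a shift and turn from the pose measured when the call began; what a row does not reach only later rows make up. A row lasts 1/10 s, in which the tool goes at most 50 mm and 8.59 degrees, less where a joint would pass 70% of its speed; a pose out of reach is approached as far as the arm can. A call with a gripper value outside its range is refused whole. The fingers move at their own pace and stop on an object; FORCE is the grip in N (left out, the last holds). Time passes only in rows, so rows that repeat a pose let the fingers close. It gives the time, the measured TCP pose, the force and the opening at its end, in the units of the state.
- get_state(): the state, without advancing time (a new reading comes with each control period).
- imaging.snapshot(name): name is "scene" or "top"; returns a dict with "img" (480x640x3 uint8, red, green, blue), "intrinsics" (3x3 intrinsics, pixels), "R" (3x3) and "t" (3): a world point X has camera coordinates R X + t. Camera axes: x right, y down, z forward; pixel columns grow to the right and rows downward; lengths in m; the calibration is good to about 2 mm. A picture is of the moment at which its call begins. There is no depth.
- job_done(): hands the job in, once; it reports no verdict.
Trained networks look in a picture, given as the dict that the camera call returned (one of the last four; its "shot" number tells which), for a name from the list of things; names that differ only in an ending like _2 or _b are one class to them, and where a whole thing is asked for, a point or a joint stands for the part that bears it (a point fixed in the world has none). Each returns a list of dicts, best first, with "conf" (0 to 1); they miss things now and then, are a little off and sometimes report something else, mostly with a low value. They report only what shows in the picture. A call takes as long as a camera call. They do not tell look-alikes from the thing itself.
- spotter.outline_of(picture, target): "pixels" (480x640 bool, what is visible of it).
- spotter.pinpoint(picture, target): "centre" ([x, y, z] in m, in world coordinates, good to about 4 mm: a listed point, or the origin of a listed thing).
The state is a dict: "time_s": time; "joint_positions": joint angles; "qd": joint speeds; "joint_efforts": joint torques, N m; "ee_pos": TCP position; "tool_rot": TCP orientation; "ft_force": force on the tool from outside, world axes, zero at the start; "ft_torque": the same for the moment, N m; "grip_width": finger opening in m.
Only numpy, scipy, OpenCV 4.12 (cv2) and the standard library are available. Lean on these libraries where they do the work, as an engineer would, in place of code of your own. Each camera call takes 0.05 s, during which the arm holds its last target.

## Working session

There is one attempt and no reset: what is moved stays moved. The work goes in short steps, Python scripts to look and compute and a shell command to move; the robot and the scene stay as the last step left them, time stands still between calls to the robot, and variables do not carry over. Pictures are saved under pics/ and viewed, and the job is handed in when it is done.

```bash
ls; mkdir -p pics
python3 - <<'E'
from cell import get_state, imaging, spotter
import cv2,numpy as np
s=get_state()
for k in s: print(k,np.round(s[k],4))
for n in("top","scene"):
    p=imaging.snapshot(n); cv2.imwrite(f"pics/{n}0.png",p["img"][:,:,::-1])
    print(n,np.round(p["t"],3),np.round(p["R"],3).tolist(),p["intrinsics"].tolist())
    for t in["tray","spindle","spare_top","spare_low","roll_teal","roll_cream","roll_rose","roll_green","cell0","cell1","cell2","cell3","cell4","cell5","bowl","gift_box","jar"]:
        print(t,[(round(d["conf"],2),np.round(d["centre"],3).tolist()) for d in spotter.pinpoint(p,t)[:3]])
print(get_state()["time_s"])
E
```

```text
pics
time_s 0.0
joint_positions [ 1.0814  0.3512  1.6524  0.      1.1391 -0.0846]
qd [ 0.0012 -0.0003 -0.0007  0.0003  0.0005 -0.0002]
joint_efforts [-3.70000e-03 -5.06108e+01 -2.91382e+01 -3.00000e-04  4.70000e-03
 -0.00000e+00]
ee_pos [0.2164 0.5053 0.2307]
tool_rot [-6.3150e-01 -3.0771e+00  1.8000e-03]
ft_force [ 0.2112  0.8387 -0.1808]
ft_torque [-0.0145 -0.025  -0.0478]
grip_width 0.0855
top [0.007 0.589 0.826] [[0.009, -0.999, -0.035], [-0.981, -0.002, -0.195], [0.195, 0.036, -0.98]] [[463.93661081291594, 0.0, 321.4887129592644], [0.0, 463.93661081291594, 247.51622354511602], [0.0, 0.0, 1.0]]
tray [(0.86, [0.524, -0.165, -0.0])]
spindle [(0.7, [0.587, 0.246, 0.006])]
spare_top [(0.68, [0.585, 0.243, 0.047])]
spare_low [(0.93, [0.548, 0.359, -0.002]), (0.66, [0.584, 0.246, 0.021]), (0.58, [0.7, 0.301, -0.001])]
roll_teal [(0.9, [0.483, -0.163, 0.001])]
roll_cream [(0.57, [0.561, -0.242, 0.008])]
roll_rose [(0.74, [0.484, -0.238, 0.005])]
roll_green []
cell0 [(0.96, [0.485, -0.085, 0.008]), (0.86, [0.564, -0.164, 0.002]), (0.84, [0.483, -0.241, 0.005])]
cell1 [(0.96, [0.485, -0.0
[... 1267 characters left out ...]
0.004]), (0.72, [0.557, -0.24, 0.007]), (0.68, [0.479, -0.243, 0.007])]
cell1 [(0.88, [0.562, -0.088, 0.004]), (0.72, [0.557, -0.24, 0.007]), (0.68, [0.479, -0.243, 0.007])]
cell2 [(0.88, [0.562, -0.088, 0.004]), (0.72, [0.557, -0.24, 0.007]), (0.68, [0.479, -0.243, 0.007])]
cell3 [(0.88, [0.562, -0.088, 0.004]), (0.72, [0.557, -0.24, 0.007]), (0.68, [0.479, -0.243, 0.007])]
cell4 [(0.88, [0.562, -0.088, 0.004]), (0.72, [0.557, -0.24, 0.007]), (0.68, [0.479, -0.243, 0.007])]
cell5 [(0.88, [0.562, -0.088, 0.004]), (0.72, [0.557, -0.24, 0.007]), (0.68, [0.479, -0.243, 0.007])]
bowl [(0.55, [0.754, 0.052, 0.001])]
gift_box [(0.79, [0.362, 0.093, -0.002])]
jar [(0.73, [0.711, -0.35, 0.001])]
1.8
```

View pictures.

View pics/top0.png

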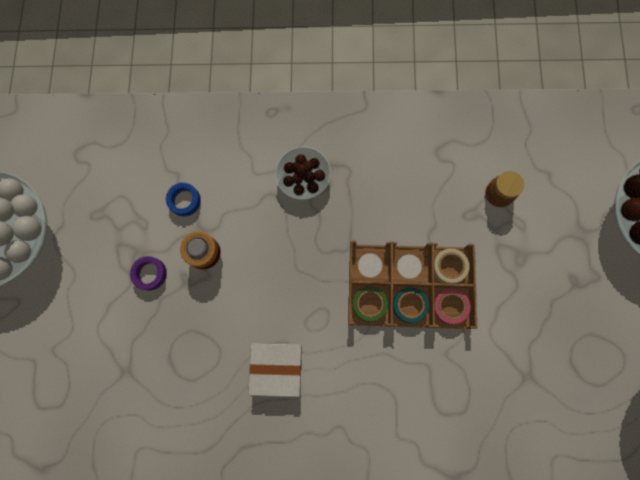

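View pics/scene0.png

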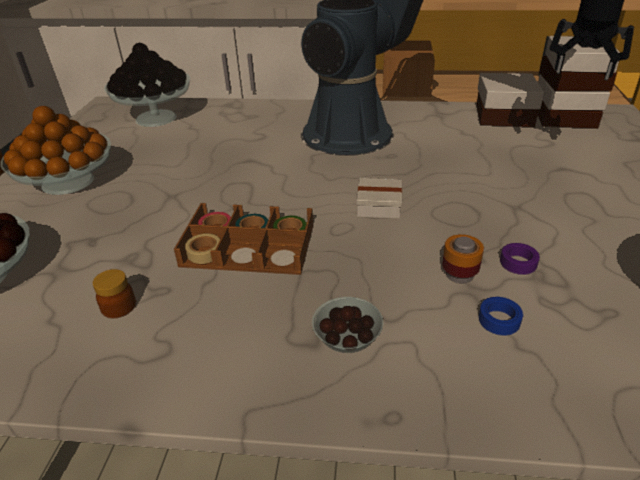

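```bash
cat > h.py <<'E'
import numpy as np,cv2
from scipy.optimize import least_squares
def ray(p,uv,z):
    K,R,t=p["intrinsics"],np.array(p["R"]),np.array(p["t"])
    d=R.T@np.linalg.solve(K,[uv[0],uv[1],1]);c=-R.T@t
    return c+d*(z-c[2])/d[2]
def proj(p,X):
    X=np.atleast_2d(X);c=X@np.array(p["R"]).T+np.array(p["t"]);q=c@np.array(p["intrinsics"]).T
    return q[:,:2]/q[:,2:]
def circ(p,mask,z,r=None):
    """hull of mask edge -> world circle at height z"""
    cs,_=cv2.findContours(mask.astype(np.uint8),cv2.RETR_EXTERNAL,cv2.CHAIN_APPROX_NONE)
    c=max(cs,key=cv2.contourArea)[:,0]
    P=np.array([ray(p,u,z)[:2] for u in c])
    f=lambda v:np.hypot(P[:,0]-v[0],P[:,1]-v[1])-v[2]
    s=least_squares(f,[*P.mean(0),.03],loss="soft_l1",f_scale=.001)
    return s.x,len(c)
def near(p,X,rad):
    m=np.zeros((480,640),np.uint8);u=proj(p,X)[0];cv2.circle(m,(int(u[0]),int(u[1])),rad,1,-1);return m>0
E
python3 - <<'E'
from cell import *
from h import *
for n in("top","scene"):
    p=imaging.snapshot(n);im=p["img"];hsv=cv2.cvtColor(im,cv2.COLOR_RGB2HSV)
    white=(hsv[...,1]<60)&(hsv[...,2]>110)
    for nm,X in(("c5",[.563,-.087,.005]),("c4",[.563,-.163,.005])):
        m=white&near(p,X,18);print(n,nm,m.sum(),np.round(circ(p,m,.005)[0],4), end=' ')
        print(np.round(ray(p,np.argwhere(m).mean(0)[::-1],.005),4))
    for nm,z in(("roll_teal",.029),("roll_cream",.029),("roll_rose",.029),("roll_green",.029),("spare_top",.068)):
        o=spotter.outline_of(p,nm)
        if o: 
            print(n,nm,round(o[0]["conf"],2),np.round(circ(p,o[0]["pixels"],z)[0],4))
    cv2.imwrite(f"pics/crop_{n}.png",cv2.resize(im[220:345,340:490] if n=="top" else im[190:290,165:325],None,fx=5,fy=5)[:,:,::-1])
    a=im[220:285,165:235] if n=="top" else im[225:290,430:500]
    cv2.imwrite(f"pics/crops_{n}.png",cv2.resize(a,None,fx=7,fy=7)[:,:,::-1])
E
```

```text
top c5 441 [ 0.5645 -0.0848  0.0229] [ 0.5644 -0.0849  0.005 ]
top c4 440 [ 0.5626 -0.1628  0.0227] [ 0.5625 -0.1628  0.005 ]
top roll_teal 0.61 [ 0.4844 -0.1597  0.0329]
top roll_rose 0.63 [ 0.482  -0.2372  0.0325]
top spare_top 0.59 [0.5834 0.2438 0.0348]
scene c5 9 [ 0.573  -0.0695  0.0015] [ 0.5596 -0.0857  0.005 ]
scene c4 14 [20.651   1.2253 20.121 ] [ 0.5653 -0.1732  0.005 ]
scene roll_teal 0.67 [ 0.4803 -0.1615  0.0265]
scene roll_cream 0.69 [ 0.5724 -0.239   0.0392]
scene roll_rose 0.57 [ 0.4783 -0.2395  0.0271]
scene roll_green 0.63 [ 0.4829 -0.085   0.0247]
scene spare_top 0.89 [0.6008 0.242  0.0423]
```

View pics/crop_top.png

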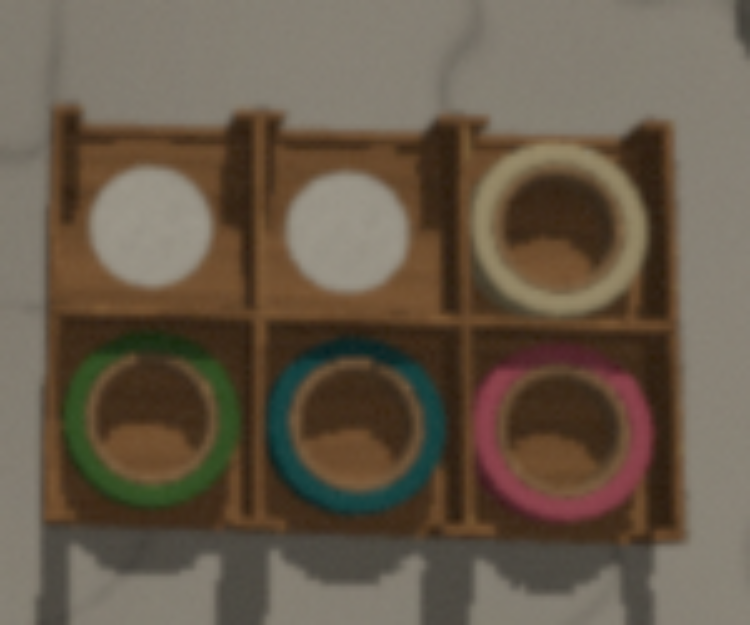

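View pics/crops_top.png

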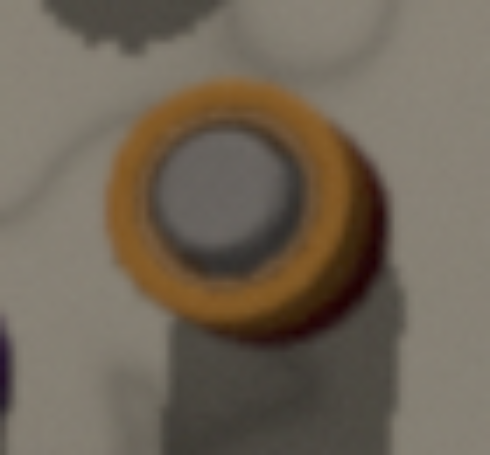

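View pics/crops_scene.png

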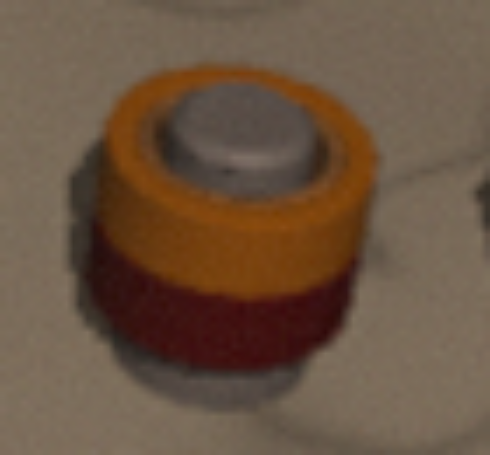

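Run:
```python
from cell import *
from h import *
p=imaging.snapshot("top")
print(ray(p,(165+222/7-.43,220+187/7-.43),.076),ray(p,(165+230/7-.43,220+203/7-.43),.068))
# model overlays
im=p["img"].copy()
a=np.linspace(0,2*np.pi,100)
big=cv2.resize(im[220:285,165:235],None,fx=8,fy=8)
def draw(big,c,r,z,off,col):
    u=(proj(p,np.c_[c[0]+r*np.cos(a),c[1]+r*np.sin(a),0*a+z])-off+.5)*8
    cv2.polylines(big,[u.astype(np.int32)],True,col,1)
c=(.585,.245)
for r,z,col in((.018,.076,(0,255,0)),(.034,.068,(0,255,255)),(.034,.044,(255,0,255))): draw(big,c,r,z,(165,220),col)
cv2.imwrite("pics/ov1.png",big[:,:,::-1])
q=imaging.snapshot("scene")
big=cv2.resize(q["img"][225:290,430:500],None,fx=8,fy=8);p=q
for r,z,col in((.018,.076,(0,255,0)),(.034,.068,(0,255,255)),(.034,.044,(255,0,255))): draw(big,c,r,z,(430,225),col)
cv2.imwrite("pics/ov2.png",big[:,:,::-1])
# disc check in scene
big=cv2.resize(q["img"][190:290,165:325],None,fx=5,fy=5)
for cc in((.5645,-.0849),(.5626,-.1628)):
    u=(proj(q,np.c_[cc[0]+.0228*np.cos(a),cc[1]+.0228*np.sin(a),0*a+.005])-(165,190)+.5)*5
    cv2.polylines(big,[u.astype(np.int32)],True,(0,255,0),1)
cv2.imwrite("pics/ov3.png",big[:,:,::-1])
```

```text
[0.58739266 0.24555782 0.076     ] [0.58457396 0.2456081  0.068     ]
```

View pics/ov1.png

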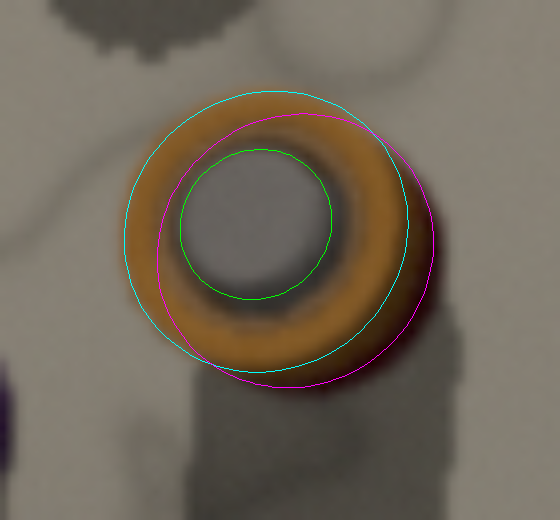

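View pics/ov2.png

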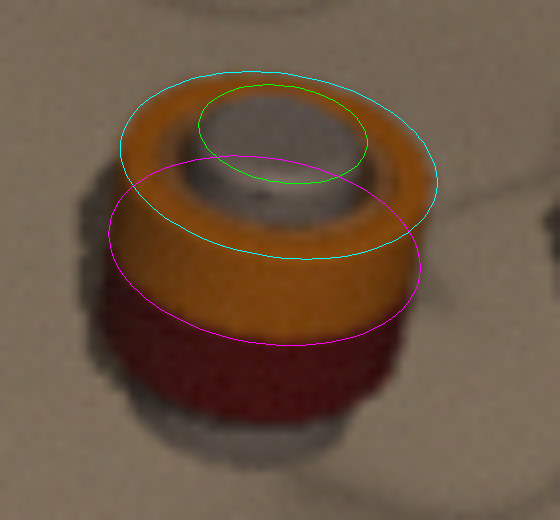

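View pics/ov3.png

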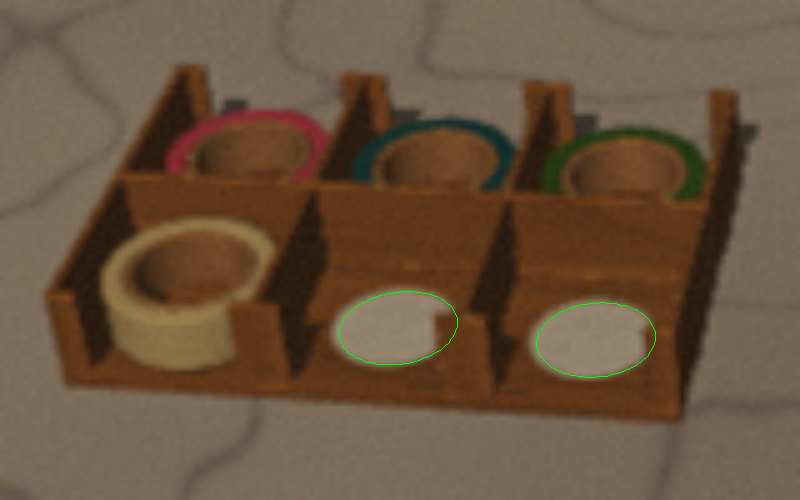

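```bash
python3 -m creep '[{"translation":[370,-260,-30],"twist":[0,0,-1.19],"fingers":1},{"translation":[370,-260,-30],"twist":[0,0,-1.19],"fingers":1},{"translation":[370,-260,-30],"twist":[0,0,-1.19],"fingers":1},{"translation":[370,-260,-30],"twist":[0,0,-1.19],"fingers":1},{"translation":[370,-260,-30],"twist":[0,0,-1.19],"fingers":1}]' 30
```

```text
time_s: 3.0
ee_pos: [0.4222, 0.3607, 0.2148]
tool_rot: [1.723, 2.627, 0.001]
ft_force: [1.3, 1.2, -0.1]
grip_width: 0.0857
```

```bash
python3 -m creep '[{"translation":[164,-115,-20],"twist":[0,0,-0.434],"fingers":1},{"translation":[164,-115,-40],"twist":[0,0,-0.434],"fingers":1},{"translation":[164,-115,-55],"twist":[0,0,-0.434],"fingers":1},{"translation":[164,-115,-55],"twist":[0,0,-0.434],"fingers":1},{"translation":[164,-115,-55],"twist":[0,0,-0.434],"fingers":1}]' 30
```

```text
time_s: 3.5
ee_pos: [0.5884, 0.2424, 0.1575]
tool_rot: [-2.252, -2.19, 0.003]
ft_force: [-0.6, -1.2, -0.3]
grip_width: 0.0856
```

```bash
python3 -m creep '[{"translation":[-2.4,2.6,-40],"twist":[0,0,0],"fingers":1},{"translation":[-2.4,2.6,-80],"twist":[0,0,0],"fingers":1},{"translation":[-2.4,2.6,-119],"twist":[0,0,0],"fingers":1},{"translation":[-2.4,2.6,-119],"twist":[0,0,0],"fingers":1},{"translation":[-2.4,2.6,-119],"twist":[0,0,0],"fingers":1}]' 30
python3 - <<'E'
from cell import *
from h import *
for n,s in (("scene",np.s_[190:300,410:520]),("top",np.s_[200:300,145:255])):
    p=imaging.snapshot(n); cv2.imwrite(f"pics/d1{n}.png",cv2.resize(p["img"][s],None,fx=5,fy=5)[:,:,::-1])
print(get_state()["ee_pos"])
E
```

```text
time_s: 4.0
ee_pos: [0.5861, 0.2454, 0.0393]
tool_rot: [-2.251, -2.191, 0.003]
ft_force: [0.2, 0.0, 0.2]
grip_width: 0.0852
[0.58724643 0.24572934 0.04104795]
```

View pics/d1scene.png

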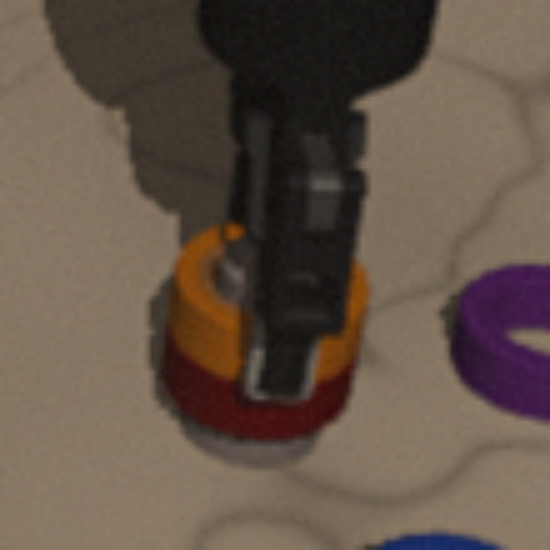

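View pics/d1top.png

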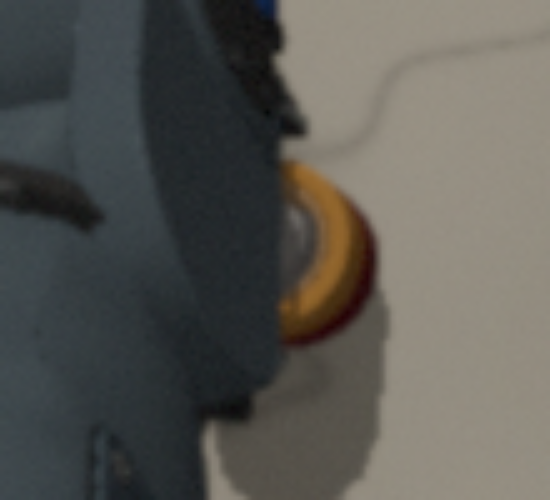

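Run:
```python
from cell import *
from h import *
p=imaging.snapshot("scene")
for x in (.629,.643):
  for z in(.04,.045,.05,.055,.06): print(x,z,proj(p,[x,.2455,z]).round(1))
```

```text
0.629 0.04 [[465.2 273.2]]
0.629 0.045 [[465.6 270.9]]
0.629 0.05 [[466.  268.7]]
0.629 0.055 [[466.4 266.5]]
0.629 0.06 [[466.8 264.2]]
0.643 0.04 [[466.2 278.5]]
0.643 0.045 [[466.6 276.3]]
0.643 0.05 [[467. 274.]]
0.643 0.055 [[467.4 271.8]]
0.643 0.06 [[467.8 269.5]]
```

```bash
python3 -m creep '[{"translation":[-1,0,-2],"twist":[0,0,0],"fingers":0.7},{"translation":[-1,0,-2],"twist":[0,0,0],"fingers":0.6},{"translation":[-1,0,-2],"twist":[0,0,0],"fingers":0.6},{"translation":[-1,0,-2],"twist":[0,0,0],"fingers":0.6},{"translation":[-1,0,-2],"twist":[0,0,0],"fingers":0.6}]' 40
```

```text
time_s: 4.65
ee_pos: [0.587, 0.2461, 0.0412]
tool_rot: [2.25, 2.189, 0.006]
ft_force: [-4.2, -0.1, 11.4]
grip_width: 0.0662
```

```bash
python3 -m creep '[{"translation":[0,0,2],"twist":[0,0,0],"fingers":0.6},{"translation":[0,0,5],"twist":[0,0,0],"fingers":0.6},{"translation":[0,0,8],"twist":[0,0,0],"fingers":0.6}]' 40
python3 - <<'E'
from cell import *
from h import *
for n,s in (("scene",np.s_[190:300,410:520]),):
    p=imaging.snapshot(n); cv2.imwrite(f"pics/d2{n}.png",cv2.resize(p["img"][s],None,fx=5,fy=5)[:,:,::-1])
s=get_state();print(s["ee_pos"],s["ft_force"],s["grip_width"])
E
```

```text
time_s: 4.95
ee_pos: [0.587, 0.2461, 0.0496]
tool_rot: [2.249, 2.189, 0.007]
ft_force: [-0.2, -0.4, -0.8]
grip_width: 0.066
[0.58721683 0.24616361 0.05000898] [ 0.77780114  0.08573938 -0.31082242] 0.06605297631245478
```

View pics/d2scene.png

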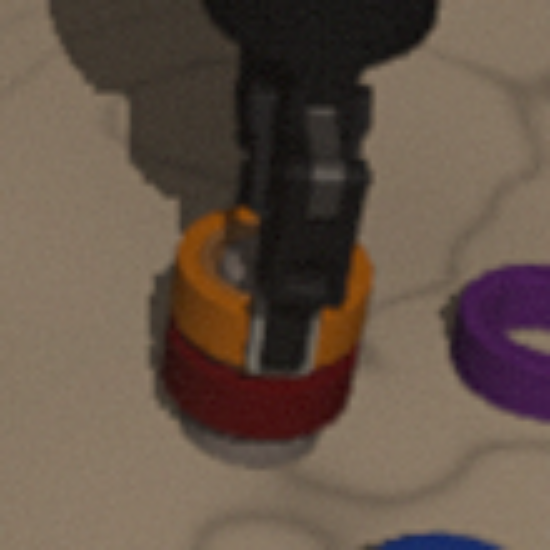

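```bash
python3 -m creep '[{"translation":[0,0,20],"twist":[0,0,0],"fingers":0.6},{"translation":[0,0,42],"twist":[0,0,0],"fingers":0.6},{"translation":[-40,0,44],"twist":[0,0,0],"fingers":0.6},{"translation":[-90,0,44],"twist":[0,0,0],"fingers":0.6},{"translation":[-127,0,25],"twist":[0,0,0],"fingers":0.6}]' 40
python3 -m creep '[{"translation":[-3,0,-20],"twist":[0,0,0],"fingers":0.6},{"translation":[-3,0,-40],"twist":[0,0,0],"fingers":0.6},{"translation":[-3,0,-55],"twist":[0,0,0],"fingers":0.6},{"translation":[-3,0,-55],"twist":[0,0,0],"fingers":0.6}]' 40
python3 - <<'E'
from cell import *
from h import *
for n,s in (("scene",np.s_[170:300,390:520]),):
    p=imaging.snapshot(n); cv2.imwrite(f"pics/d3{n}.png",cv2.resize(p["img"][s],None,fx=5,fy=5)[:,:,::-1])
s=get_state();print(s["ee_pos"],s["ft_force"],s["grip_width"])
E
```

```text
time_s: 5.5
ee_pos: [0.4589, 0.2463, 0.0765]
tool_rot: [2.249, 2.188, 0.012]
ft_force: [1.1, 1.4, -1.6]
grip_width: 0.0659
time_s: 5.9
ee_pos: [0.4549, 0.2459, 0.0201]
tool_rot: [2.249, 2.189, 0.007]
ft_force: [-0.7, -0.3, -0.8]
grip_width: 0.0657
[0.45555309 0.24614847 0.02109563] [ 0.68064659 -0.11321269  0.00387973] 0.06586588740299
```

View pics/d3scene.png

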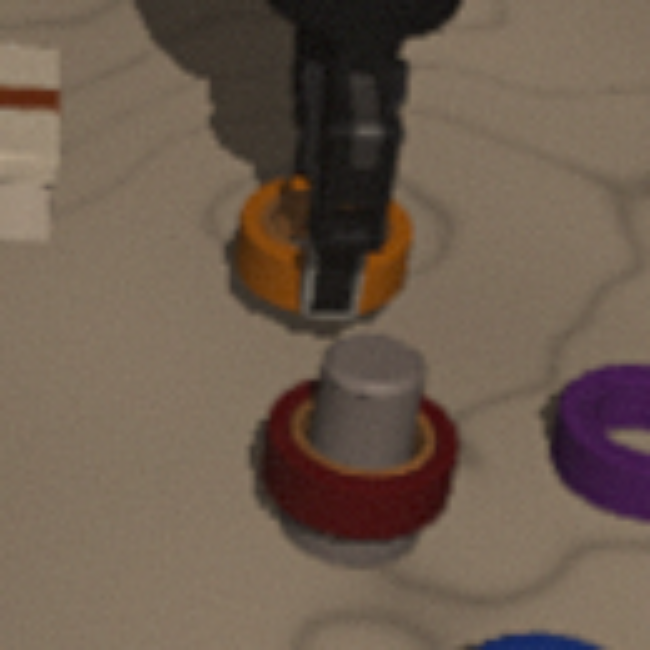

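```bash
python3 -m creep '[{"translation":[0,0,-10],"twist":[0,0,0],"fingers":0.6},{"translation":[0,0,-18],"twist":[0,0,0],"fingers":0.6},{"translation":[0,0,-18],"twist":[0,0,0],"fingers":0.6}]' 40
python3 -m creep '[{"translation":[0,0,-2],"twist":[0,0,0],"fingers":0.6},{"translation":[0,0,-2],"twist":[0,0,0],"fingers":0.6}]' 40
python3 -m creep '[{"translation":[0,0,-2],"twist":[0,0,0],"fingers":0.6},{"translation":[0,0,-2],"twist":[0,0,0],"fingers":0.6}]' 40
```

```text
time_s: 6.25
ee_pos: [0.4551, 0.2459, 0.0023]
tool_rot: [2.25, 2.189, 0.007]
ft_force: [-0.5, -1.0, -1.2]
grip_width: 0.0657
time_s: 6.45
ee_pos: [0.4551, 0.2459, 0.0002]
tool_rot: [2.25, 2.189, 0.007]
ft_force: [0.4, 0.2, -0.8]
grip_width: 0.066
time_s: 6.65
ee_pos: [0.4551, 0.2459, -0.0018]
tool_rot: [2.249, 2.189, 0.007]
ft_force: [0.6, 0.2, -1.0]
grip_width: 0.0655
```

```bash
python3 -m creep '[{"translation":[0,0,-1.5],"twist":[0,0,0],"fingers":0.6},{"translation":[0,0,-1.5],"twist":[0,0,0],"fingers":0.6}]' 40
python3 -m creep '[{"translation":[0,0,-1.5],"twist":[0,0,0],"fingers":0.6},{"translation":[0,0,-1.5],"twist":[0,0,0],"fingers":0.6}]' 40
```

```text
time_s: 6.85
ee_pos: [0.4552, 0.246, -0.0027]
tool_rot: [2.249, 2.189, 0.008]
ft_force: [-3.6, -1.5, 9.1]
grip_width: 0.0659
time_s: 7.05
ee_pos: [0.4553, 0.246, -0.0028]
tool_rot: [2.249, 2.189, 0.008]
ft_force: [-7.3, -3.7, 23.4]
grip_width: 0.0656
```

```bash
python3 -m creep '[{"translation":[0,0,0.3],"twist":[0,0,0],"fingers":0.7},{"translation":[0,0,0.3],"twist":[0,0,0],"fingers":0.9},{"translation":[0,0,0.5],"twist":[0,0,0],"fingers":1},{"translation":[0,0,0.5],"twist":[0,0,0],"fingers":1}]' 40
python3 -m creep '[{"translation":[0,0,10],"twist":[0,0,0],"fingers":1},{"translation":[0,0,40],"twist":[0,0,0],"fingers":1},{"translation":[28,0,70],"twist":[0,0,0],"fingers":0.5},{"translation":[28,0,70],"twist":[0,0,0],"fingers":0.3},{"translation":[28,0,70],"twist":[0,0,0],"fingers":0.3}]' 40
python3 - <<'E'
from cell import *
from h import *
for n,s in (("scene",np.s_[150:280,390:520]),("top",np.s_[250:350,145:255])):
    p=imaging.snapshot(n); cv2.imwrite(f"pics/d4{n}.png",cv2.resize(p["img"][s],None,fx=5,fy=5)[:,:,::-1])
s=get_state();print(s["ee_pos"],s["ft_force"],s["grip_width"])
E
```

```text
time_s: 7.45
ee_pos: [0.4553, 0.246, -0.0025]
tool_rot: [2.249, 2.189, 0.008]
ft_force: [0.4, 0.7, -0.2]
grip_width: 0.0856
time_s: 7.95
ee_pos: [0.4836, 0.246, 0.0683]
tool_rot: [2.249, 2.188, 0.01]
ft_force: [-0.1, 0.2, -1.0]
grip_width: 0.0439
[0.48229057 0.2457182  0.06692341] [ 0.51736155 -1.07301993  0.20345344] 0.028292546673387188
```

View pics/d4scene.png

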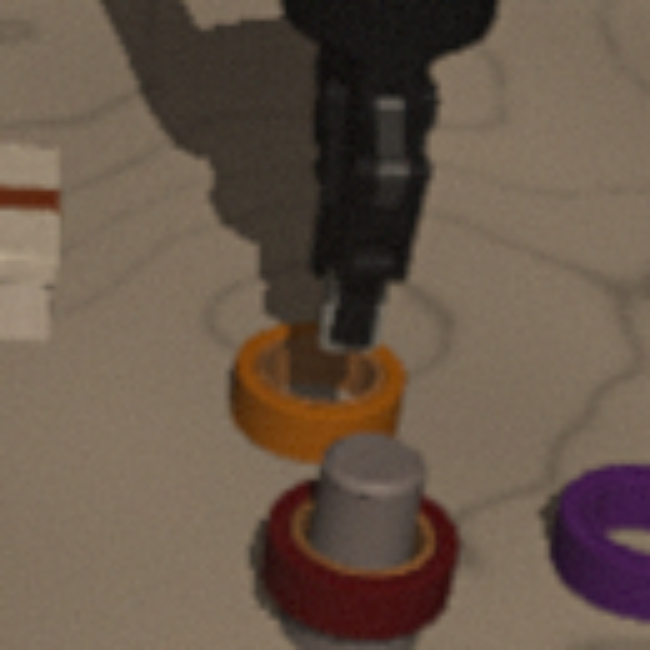

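View pics/d4top.png

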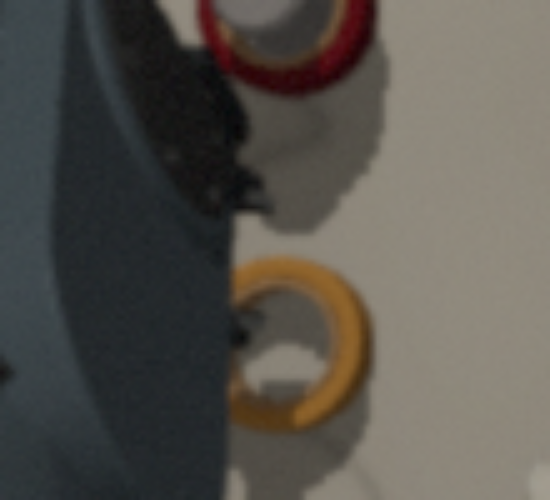

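Run:
```python
from cell import *
from h import *
p=imaging.snapshot("top")
hsv=cv2.cvtColor(p["img"],cv2.COLOR_RGB2HSV)
m=(hsv[...,0]>10)&(hsv[...,0]<25)&(hsv[...,1]>120)&near(p,[.455,.246,.024],24)
print(m.sum())
c=cv2.findContours(m.astype(np.uint8),cv2.RETR_EXTERNAL,cv2.CHAIN_APPROX_NONE)[0]
c=max(c,key=len)[:,0]
P=np.array([ray(p,u,.024)[:2] for u in c])
r=np.hypot(*(P-[.4555,.246]).T);P=P[r>.03]
f=lambda v:np.hypot(P[:,0]-v[0],P[:,1]-v[1])-.0335
s=least_squares(f,[.455,.246],loss="soft_l1",f_scale=.001);print(s.x,len(P),s.cost)
print(ray(p,(201.2,318.4),.024))
q=imaging.snapshot("scene")
print(proj(q,[.4553,.246,.024]))
```

```text
407
[0.4549465  0.24367067] 73 2.9294520584185715e-05
[0.45522153 0.24343626 0.024     ]
[[454.55148332 223.23295715]]
```

```bash
python3 -m creep '[{"translation":[0.5,-1,-20],"twist":[0,0,0],"fingers":0.33},{"translation":[0.5,-1,-40],"twist":[0,0,0],"fingers":0.33},{"translation":[0.5,-1,-52],"twist":[0,0,0],"fingers":0.33},{"translation":[0.5,-1,-62],"twist":[0,0,0],"fingers":0.33},{"translation":[0.5,-1,-62],"twist":[0,0,0],"fingers":0.33}]' 40
python3 - <<'E'
from cell import *
from h import *
for n,s in (("scene",np.s_[150:280,390:520]),):
    p=imaging.snapshot(n); cv2.imwrite(f"pics/d5{n}.png",cv2.resize(p["img"][s],None,fx=5,fy=5)[:,:,::-1])
s=get_state();print(s["ee_pos"],s["ft_force"],s["grip_width"])
E
```

```text
time_s: 8.65
ee_pos: [0.482, 0.2445, 0.0036]
tool_rot: [2.25, 2.191, 0.002]
ft_force: [-0.1, 0.6, 1.3]
grip_width: 0.028
[0.48251703 0.2447425  0.00441433] [-0.84343663 -0.24132244  0.7900295 ] 0.027701145446485054
```

View pics/d5scene.png

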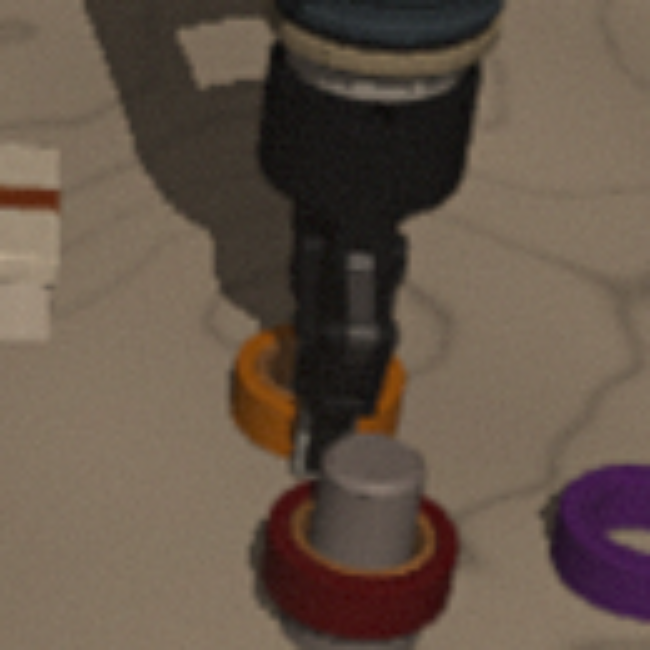

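```bash
python3 -m creep '[{"translation":[0.5,0,0],"twist":[0,0,0],"fingers":0.2},{"translation":[0.5,0,0],"twist":[0,0,0],"fingers":0.1},{"translation":[0.5,0,0],"twist":[0,0,0],"fingers":0.05},{"translation":[0.5,0,0],"twist":[0,0,0],"fingers":0.05}]' 40
python3 -m creep '[{"translation":[0,0,3],"twist":[0,0,0],"fingers":0.05},{"translation":[0,0,8],"twist":[0,0,0],"fingers":0.05},{"translation":[0,0,8],"twist":[0,0,0],"fingers":0.05}]' 40
python3 - <<'E'
from cell import *
from h import *
for n,s in (("scene",np.s_[150:280,390:520]),("top",np.s_[250:350,145:255])):
    p=imaging.snapshot(n); cv2.imwrite(f"pics/d6{n}.png",cv2.resize(p["img"][s],None,fx=5,fy=5)[:,:,::-1])
s=get_state();print(s["ee_pos"],s["ft_force"],s["grip_width"])
E
```

```text
time_s: 9.1
ee_pos: [0.4836, 0.2449, 0.0051]
tool_rot: [2.249, 2.19, 0.006]
ft_force: [0.6, -0.1, 6.0]
grip_width: 0.0125
time_s: 9.4
ee_pos: [0.4838, 0.245, 0.0137]
tool_rot: [2.249, 2.19, 0.006]
ft_force: [0.6, 0.7, -1.3]
grip_width: 0.0123
[0.48354668 0.2449105  0.01316925] [ 0.44656055  0.11371204 -0.72963745] 0.012480095111976293
```

View pics/d6scene.png

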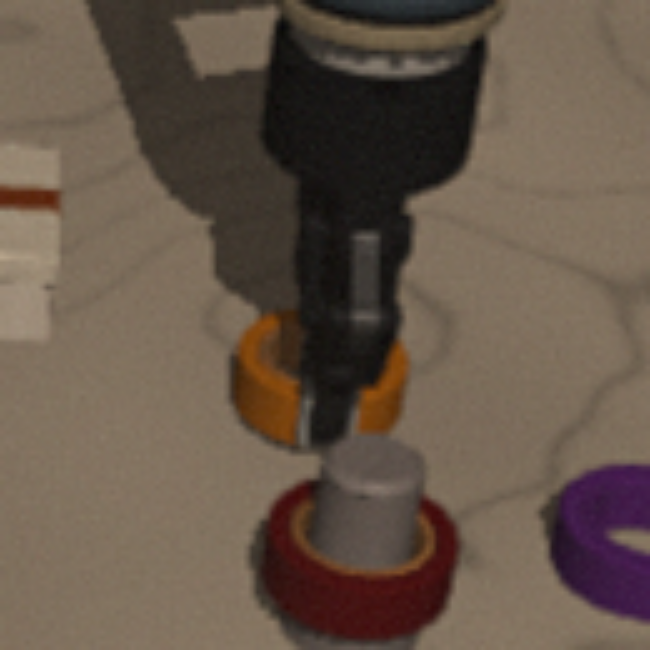

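```bash
python3 -m creep '[{"translation":[0,0,40],"twist":[0,0,0],"fingers":0.05},{"translation":[5,-20,75],"twist":[0,0,0],"fingers":0.05},{"translation":[20,-60,90],"twist":[0,0,0],"fingers":0.05},{"translation":[35,-105,90],"twist":[0,0,0],"fingers":0.05},{"translation":[50,-150,90],"twist":[0,0,0],"fingers":0.05}]' 40
python3 -m creep '[{"translation":[15,-45,0],"twist":[0,0,0],"fingers":0.05},{"translation":[30,-90,0],"twist":[0,0,0],"fingers":0.05},{"translation":[45,-135,0],"twist":[0,0,0],"fingers":0.05},{"translation":[58,-178,0],"twist":[0,0,0],"fingers":0.05},{"translation":[58,-178,0],"twist":[0,0,0],"fingers":0.05}]' 40
```

```text
time_s: 10.0
ee_pos: [0.534, 0.0935, 0.1038]
tool_rot: [2.248, 2.19, 0.007]
ft_force: [0.1, 0.6, -1.6]
grip_width: 0.0127
time_s: 10.5
ee_pos: [0.593, -0.0892, 0.1036]
tool_rot: [2.252, 2.185, 0.007]
ft_force: [-0.2, 1.1, -2.1]
grip_width: 0.0123
```

```bash
python3 -m creep '[{"translation":[0,3.5,-15],"twist":[0,0,0],"fingers":0.05},{"translation":[0,3.5,-36],"twist":[0,0,0],"fingers":0.05},{"translation":[0,3.5,-36],"twist":[0,0,0],"fingers":0.05},{"translation":[0,3.5,-36],"twist":[0,0,0],"fingers":0.05}]' 40
cat > look.py <<'E'
import sys
from cell import *
from h import *
tag=sys.argv[1]
for n,s in (("scene",np.s_[170:290,160:320]),("top",np.s_[215:345,330:490])):
    p=imaging.snapshot(n); cv2.imwrite(f"pics/{tag}{n}.png",cv2.resize(p["img"][s],None,fx=5,fy=4.6)[:,:,::-1] if 0 else cv2.resize(p["img"][s],None,fx=4.5,fy=4.5)[:,:,::-1])
s=get_state();print(s["time_s"],s["ee_pos"],s["tool_rot"],s["ft_force"],s["grip_width"])
E
python3 look.py e1
```

```text
time_s: 10.9
ee_pos: [0.5925, -0.0847, 0.067]
tool_rot: [2.251, 2.187, 0.006]
ft_force: [-0.4, 0.7, -0.6]
grip_width: 0.0127
11.0 [ 0.59327721 -0.08515538  0.06817683] [2.25023283 2.18502863 0.00771063] [ 0.35394497 -0.26171942 -0.3706909 ] 0.012302887096651212
```

View pics/e1scene.png

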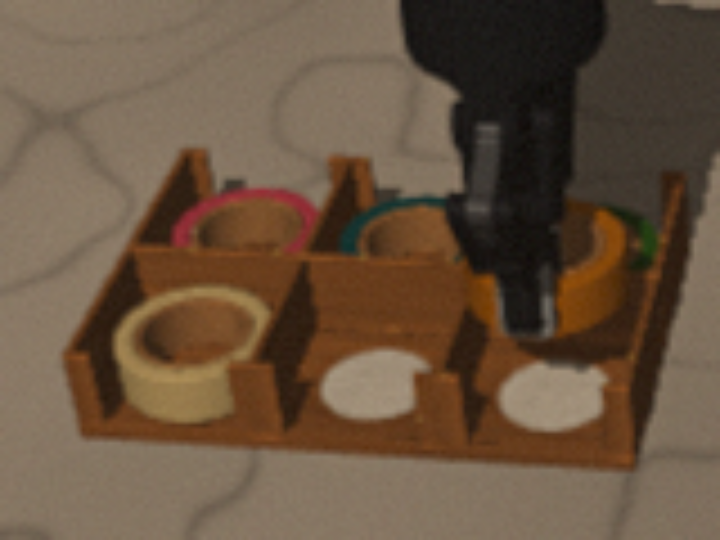

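View pics/e1top.png

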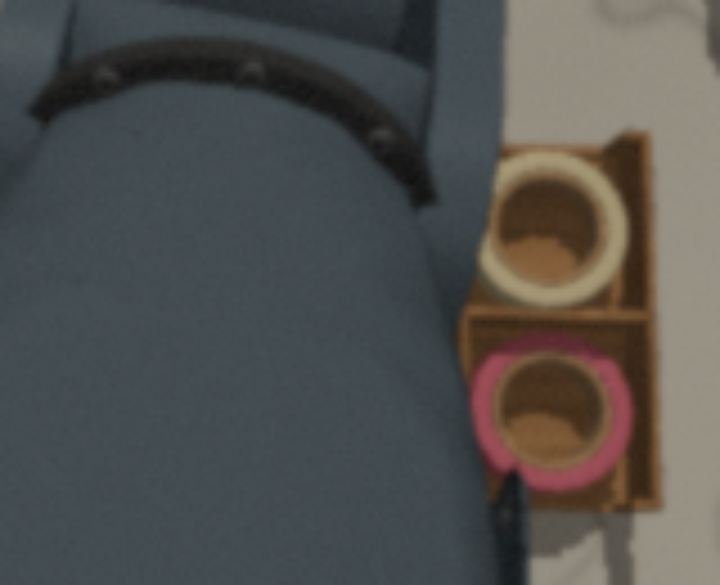

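```bash
cat > fit.py <<'E'
import sys
from cell import *
from h import *
# usage: fit.py zbottom x y colour
zb,x0,y0=map(float,sys.argv[1:4]);col=sys.argv[4]
p=imaging.snapshot("scene");im=p["img"];hsv=cv2.cvtColor(im,cv2.COLOR_RGB2HSV)
a=np.linspace(0,2*np.pi,120,endpoint=False)
def model(c,r,z0,z1):
    P=[np.c_[c[0]+r*np.cos(a),c[1]+r*np.sin(a),0*a+z] for z in(z0,z1)]
    return cv2.convexHull(proj(p,np.vstack(P)).astype(np.float32))
def fit(mask,c0,r,z0,z1,tag):
    n,l,st,_=cv2.connectedComponentsWithStats(mask.astype(np.uint8));k=1+np.argmax(st[1:,4]);mask=l==k
    cs,_=cv2.findContours(mask.astype(np.uint8),cv2.RETR_EXTERNAL,cv2.CHAIN_APPROX_NONE)
    h=cv2.convexHull(max(cs,key=cv2.contourArea))
    # contour points lying on the hull
    c=max(cs,key=cv2.contourArea)[:,0].astype(float)
    c=np.array([q for q in c if cv2.pointPolygonTest(h,(q[0],q[1]),True)<.8])
    def f(v):
        m=model(v[:2],r,z0,z1);return [cv2.pointPolygonTest(m,(float(q[0]),float(q[1])),True)-.5 for q in c]
    s=least_squares(f,c0,loss="soft_l1",f_scale=.4,diff_step=1e-3)
    print(tag,mask.sum(),len(c),np.round(s.x,4),"rms",np.round(np.sqrt(np.median(np.square(f(s.x)))),2));return s.x
if col=="gold": m=(hsv[...,0]>10)&(hsv[...,0]<24)&(hsv[...,1]>195)&(hsv[...,2]>60)
else: m=((hsv[...,0]>172)|(hsv[...,0]<5))&(hsv[...,1]>150)
m&=near(p,[x0,y0,zb+.012],26)
c=fit(m,[x0,y0],.034,zb,zb+.024,"roll")
w=(hsv[...,1]<85)&(hsv[...,2]>115)
for nm,X in(("c5",[.5645,-.0849,.005]),("c4",[.5626,-.1628,.005])):
    fit(w&near(p,X,17),X[:2],.0228,.005,.005,nm)
vis=im.copy();vis[m]=(0,255,255);vis[w]=(255,0,255)
cv2.polylines(vis,[model(c,.034,zb,zb+.024).astype(np.int32)],True,(0,255,0))
u=proj(p,[.5645,-.0849,.03])[0].astype(int) if y0<0 else proj(p,[x0,y0,.03])[0].astype(int)
cv2.imwrite(f"pics/fit_{sys.argv[5]}.png",cv2.resize(vis[u[1]-60:u[1]+50,u[0]-110:u[0]+70],None,fx=4,fy=4)[:,:,::-1])
E
python3 fit.py 0.0632 0.5650 -0.0853 gold a
```

```text
roll 269 53 [ 0.5666 -0.0867] rms 0.37
c5 265 52 [ 0.5651 -0.0871] rms 0.38
c4 254 50 [ 0.5624 -0.165 ] rms 0.27
```

View pics/fit_a.png

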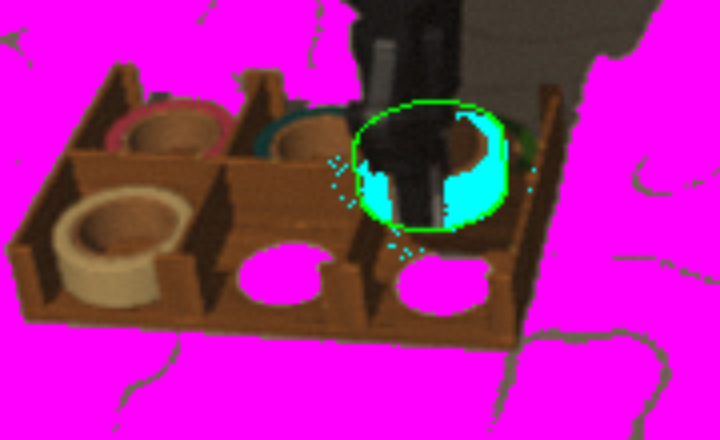

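```bash
python3 -m creep '[{"translation":[-1.2,0,0],"twist":[0,0,0],"fingers":0.05},{"translation":[-1.2,0,-10],"twist":[0,0,0],"fingers":0.05},{"translation":[-1.2,0,-16],"twist":[0,0,0],"fingers":0.05},{"translation":[-1.2,0,-22],"twist":[0,0,0],"fingers":0.05},{"translation":[-1.2,0,-28],"twist":[0,0,0],"fingers":0.05}]' 40
python3 -m creep '[{"translation":[0,0,-5],"twist":[0,0,0],"fingers":0.05},{"translation":[0,0,-10],"twist":[0,0,0],"fingers":0.05},{"translation":[0,0,-10],"twist":[0,0,0],"fingers":0.05}]' 40
python3 look.py e2
```

```text
time_s: 11.55
ee_pos: [0.592, -0.0853, 0.0396]
tool_rot: [2.25, 2.185, 0.008]
ft_force: [0.1, -0.2, -1.0]
grip_width: 0.0123
time_s: 11.85
ee_pos: [0.5916, -0.0853, 0.0288]
tool_rot: [2.251, 2.185, 0.007]
ft_force: [0.2, 0.3, -0.1]
grip_width: 0.0122
11.95 [ 0.59208274 -0.08533144  0.02956615] [2.2505783  2.18481207 0.00759728] [ 0.4196377   0.36805968 -0.5027669 ] 0.01260013602369249
```

View pics/e2scene.png

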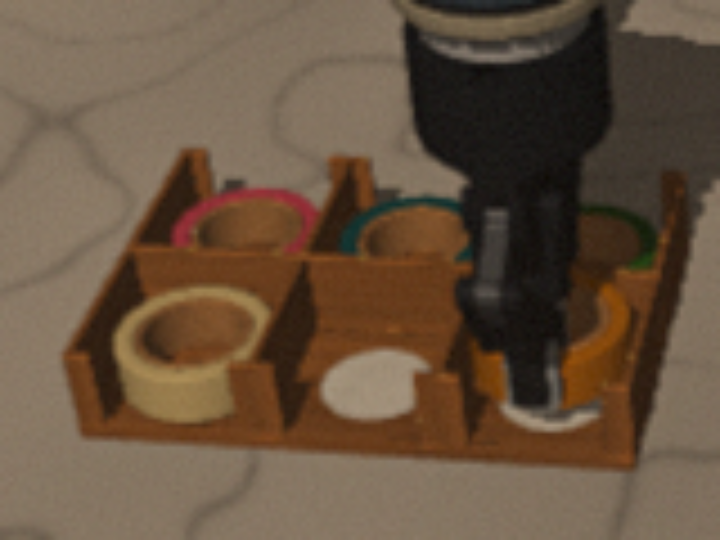

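```bash
python3 -m creep '[{"translation":[0,0,-7],"twist":[0,0,0],"fingers":0.05},{"translation":[0,0,-15],"twist":[0,0,0],"fingers":0.05},{"translation":[0,0,-17],"twist":[0,0,0],"fingers":0.05},{"translation":[0,0,-17],"twist":[0,0,0],"fingers":0.05}]' 40
python3 -m creep '[{"translation":[0,0,-1.5],"twist":[0,0,0],"fingers":0.05},{"translation":[0,0,-1.5],"twist":[0,0,0],"fingers":0.05}]' 40
python3 -m creep '[{"translation":[0,0,-1],"twist":[0,0,0],"fingers":0.05},{"translation":[0,0,-1],"twist":[0,0,0],"fingers":0.05}]' 40
```

```text
time_s: 12.35
ee_pos: [0.5917, -0.0853, 0.0119]
tool_rot: [2.251, 2.185, 0.007]
ft_force: [-0.1, -0.4, -0.4]
grip_width: 0.0121
time_s: 12.55
ee_pos: [0.5918, -0.0853, 0.0104]
tool_rot: [2.251, 2.185, 0.007]
ft_force: [-0.5, -0.7, -1.1]
grip_width: 0.012
time_s: 12.75
ee_pos: [0.5919, -0.0853, 0.0101]
tool_rot: [2.251, 2.185, 0.007]
ft_force: [-2.2, 0.4, 7.0]
grip_width: 0.012
```

```bash
python3 -m creep '[{"translation":[0,0,0],"twist":[0,0,0],"fingers":0.2},{"translation":[0,0,0],"twist":[0,0,0],"fingers":0.28},{"translation":[0,0,0],"twist":[0,0,0],"fingers":0.28}]' 40
python3 -m creep '[{"translation":[0,0,10],"twist":[0,0,0],"fingers":0.28},{"translation":[0,0,40],"twist":[0,0,0],"fingers":0.28},{"translation":[0,0,80],"twist":[0,0,0],"fingers":0.28},{"translation":[0,30,110],"twist":[0,0,0],"fingers":0.6},{"translation":[0,75,110],"twist":[0,0,0],"fingers":1}]' 40
python3 look.py e3
```

```text
time_s: 13.05
ee_pos: [0.592, -0.0853, 0.0101]
tool_rot: [2.251, 2.185, 0.007]
ft_force: [0.2, 0.1, 0.3]
grip_width: 0.024
time_s: 13.55
ee_pos: [0.5944, -0.0112, 0.1253]
tool_rot: [2.25, 2.177, 0.015]
ft_force: [1.3, 0.8, -0.7]
grip_width: 0.0522
13.65 [ 0.59224444 -0.00650471  0.12196787] [2.24656376 2.18788298 0.01025359] [-0.82454116 -0.50700835 -0.02396357] 0.06619628307077766
```

View pics/e3scene.png

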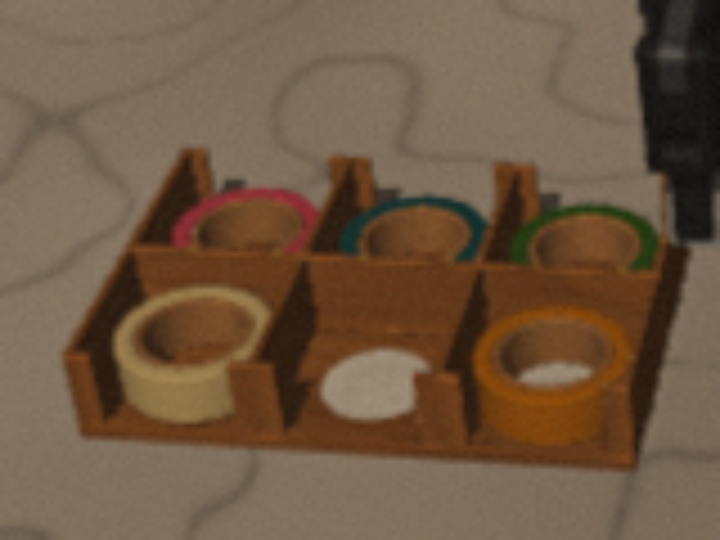

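```bash
python3 -m creep '[{"translation":[-1,45,5],"twist":[0,0,0],"fingers":1},{"translation":[-3,95,5],"twist":[0,0,0],"fingers":1},{"translation":[-5,145,5],"twist":[0,0,0],"fingers":1},{"translation":[-5,195,5],"twist":[0,0,0],"fingers":1},{"translation":[-5,235,5],"twist":[0,0,0],"fingers":1}]' 40
python3 -m creep '[{"translation":[0,17,0],"twist":[0,0,0],"fingers":1},{"translation":[0,17,0],"twist":[0,0,0],"fingers":1}]' 40
```

```text
time_s: 14.15
ee_pos: [0.587, 0.2307, 0.1275]
tool_rot: [2.246, 2.189, 0.011]
ft_force: [1.1, -0.1, -0.5]
grip_width: 0.0854
time_s: 14.35
ee_pos: [0.5867, 0.2494, 0.1276]
tool_rot: [2.243, 2.191, 0.011]
ft_force: [-0.9, 0.2, 0.4]
grip_width: 0.0853
```

```bash
python3 -m creep '[{"translation":[0,-4.5,-20],"twist":[0,0,0],"fingers":1},{"translation":[0,-4.5,-60],"twist":[0,0,0],"fingers":1},{"translation":[0,-4.5,-95],"twist":[0,0,0],"fingers":1},{"translation":[0,-4.5,-111],"twist":[0,0,0],"fingers":1},{"translation":[0,-4.5,-111],"twist":[0,0,0],"fingers":1}]' 40
python3 - <<'E'
from cell import *
from h import *
for n,s in (("scene",np.s_[190:300,410:520]),):
    p=imaging.snapshot(n); cv2.imwrite(f"pics/g1{n}.png",cv2.resize(p["img"][s],None,fx=5,fy=5)[:,:,::-1])
s=get_state();print(s["ee_pos"],s["ft_force"],s["grip_width"])
E
```

```text
time_s: 14.85
ee_pos: [0.5859, 0.2433, 0.0149]
tool_rot: [2.245, 2.191, 0.006]
ft_force: [-0.0, 0.6, 1.1]
grip_width: 0.0854
[0.58699618 0.24396161 0.01680055] [0.29646621 0.80220405 0.32273552] 0.08526555902131579
```

View pics/g1scene.png

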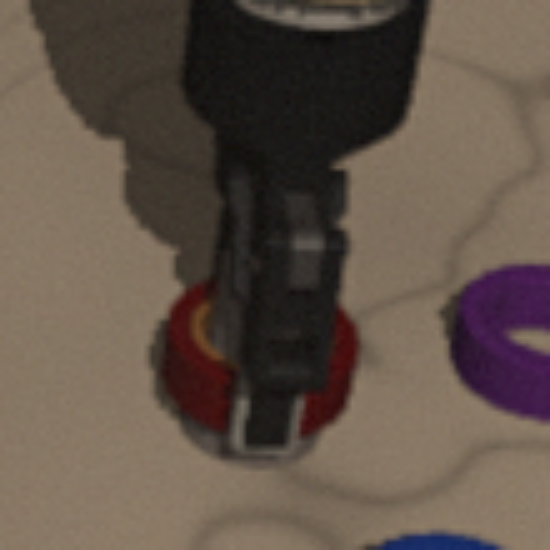

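```bash
python3 -m creep '[{"translation":[0,0.5,0],"twist":[0,0,0],"fingers":0.7},{"translation":[0,0.5,0],"twist":[0,0,0],"fingers":0.6},{"translation":[0,0.5,0],"twist":[0,0,0],"fingers":0.6},{"translation":[0,0.5,0],"twist":[0,0,0],"fingers":0.6},{"translation":[0,0.5,0],"twist":[0,0,0],"fingers":0.6}]' 40
python3 -m creep '[{"translation":[0,0,2],"twist":[0,0,0],"fingers":0.6},{"translation":[0,0,5],"twist":[0,0,0],"fingers":0.6},{"translation":[0,0,10],"twist":[0,0,0],"fingers":0.6}]' 40
python3 - <<'E'
from cell import *
from h import *
for n,s in (("scene",np.s_[190:300,410:520]),):
    p=imaging.snapshot(n); cv2.imwrite(f"pics/g2{n}.png",cv2.resize(p["img"][s],None,fx=5,fy=5)[:,:,::-1])
s=get_state();print(s["ee_pos"],s["ft_force"],s["grip_width"])
E
```

```text
time_s: 15.4
ee_pos: [0.5882, 0.2445, 0.0191]
tool_rot: [2.243, 2.19, 0.014]
ft_force: [-0.7, -1.3, 6.6]
grip_width: 0.0654
time_s: 15.7
ee_pos: [0.5883, 0.2446, 0.0297]
tool_rot: [2.243, 2.189, 0.015]
ft_force: [-0.4, 1.2, -1.5]
grip_width: 0.0655
[0.58867522 0.244733   0.03053567] [1.14652002 0.50688038 0.6511952 ] 0.0656455706868686
```

View pics/g2scene.png

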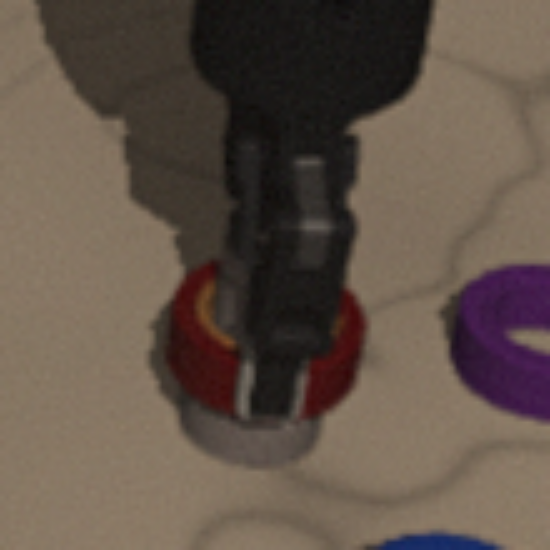

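```bash
python3 -m creep '[{"translation":[0,0,30],"twist":[0,0,0],"fingers":0.6},{"translation":[0,0,64],"twist":[0,0,0],"fingers":0.6},{"translation":[-25,0,66],"twist":[0,0,0],"fingers":0.6},{"translation":[-70,0,66],"twist":[0,0,0],"fingers":0.6},{"translation":[-115,0,55],"twist":[0,0,0],"fingers":0.6}]' 40
python3 -m creep '[{"translation":[-19,0,-20],"twist":[0,0,0],"fingers":0.6},{"translation":[-19,0,-50],"twist":[0,0,0],"fingers":0.6},{"translation":[-19,0,-70],"twist":[0,0,0],"fingers":0.6},{"translation":[-19,0,-70],"twist":[0,0,0],"fingers":0.6}]' 40
```

```text
time_s: 16.25
ee_pos: [0.4731, 0.2448, 0.0868]
tool_rot: [2.242, 2.188, 0.021]
ft_force: [-0.7, 0.7, -1.6]
grip_width: 0.0652
time_s: 16.65
ee_pos: [0.4528, 0.2444, 0.0151]
tool_rot: [2.243, 2.189, 0.015]
ft_force: [-0.6, 0.5, -0.8]
grip_width: 0.0653
```

```bash
python3 -m creep '[{"translation":[2,0,-7],"twist":[0,0,0],"fingers":0.6},{"translation":[2,0,-12],"twist":[0,0,0],"fingers":0.6},{"translation":[2,0,-12],"twist":[0,0,0],"fingers":0.6}]' 40
python3 -m creep '[{"translation":[0,0,-1.5],"twist":[0,0,0],"fingers":0.6},{"translation":[0,0,-1.5],"twist":[0,0,0],"fingers":0.6}]' 40
python3 -m creep '[{"translation":[0,0,-1.5],"twist":[0,0,0],"fingers":0.6},{"translation":[0,0,-1.5],"twist":[0,0,0],"fingers":0.6}]' 40
```

```text
time_s: 16.95
ee_pos: [0.455, 0.2444, 0.0031]
tool_rot: [2.243, 2.189, 0.015]
ft_force: [-0.3, 0.3, -0.3]
grip_width: 0.0656
time_s: 17.15
ee_pos: [0.4552, 0.2444, 0.0019]
tool_rot: [2.243, 2.189, 0.016]
ft_force: [-0.3, 0.2, -1.2]
grip_width: 0.0654
time_s: 17.35
ee_pos: [0.4552, 0.2445, 0.0004]
tool_rot: [2.243, 2.189, 0.016]
ft_force: [-0.5, 0.6, -1.0]
grip_width: 0.0656
```

```bash
python3 -m creep '[{"translation":[0,0,-1.5],"twist":[0,0,0],"fingers":0.6},{"translation":[0,0,-1.5],"twist":[0,0,0],"fingers":0.6}]' 40
python3 -m creep '[{"translation":[0,0,-1.5],"twist":[0,0,0],"fingers":0.6},{"translation":[0,0,-1.5],"twist":[0,0,0],"fingers":0.6}]' 40
```

```text
time_s: 17.55
ee_pos: [0.4554, 0.2445, -0.0009]
tool_rot: [2.243, 2.188, 0.017]
ft_force: [-0.6, -0.3, 4.0]
grip_width: 0.065
time_s: 17.75
ee_pos: [0.4554, 0.2445, -0.001]
tool_rot: [2.243, 2.189, 0.017]
ft_force: [-7.5, -3.9, 26.1]
grip_width: 0.0654
```

```bash
python3 -m creep '[{"translation":[0,0,0.3],"twist":[0,0,0],"fingers":0.7},{"translation":[0,0,0.3],"twist":[0,0,0],"fingers":0.9},{"translation":[0,0,0.5],"twist":[0,0,0],"fingers":1},{"translation":[0,0,0.5],"twist":[0,0,0],"fingers":1}]' 40
python3 -m creep '[{"translation":[0,0,10],"twist":[0,0,0],"fingers":1},{"translation":[0,0,40],"twist":[-0.002,0.013,0],"fingers":1},{"translation":[28,0,70],"twist":[-0.002,0.013,0],"fingers":0.5},{"translation":[28,0,70],"twist":[-0.002,0.013,0],"fingers":0.33},{"translation":[28,0,70],"twist":[-0.002,0.013,0],"fingers":0.33}]' 40
python3 - <<'E'
from cell import *
from h import *
for n,s in (("scene",np.s_[150:280,390:520]),("top",np.s_[250:350,145:255])):
    p=imaging.snapshot(n); cv2.imwrite(f"pics/g4{n}.png",cv2.resize(p["img"][s],None,fx=5,fy=5)[:,:,::-1])
s=get_state();print(s["ee_pos"],s["tool_rot"],s["grip_width"])
E
```

```text
time_s: 18.15
ee_pos: [0.4553, 0.2445, -0.0007]
tool_rot: [2.243, 2.189, 0.016]
ft_force: [0.4, -0.5, 0.6]
grip_width: 0.0856
time_s: 18.65
ee_pos: [0.4837, 0.2445, 0.0701]
tool_rot: [2.248, 2.193, 0.002]
ft_force: [0.3, -0.6, -1.1]
grip_width: 0.0438
[0.48234289 0.24423864 0.06874569] [-2.24817479 -2.19386081  0.0028313 ] 0.02919574907696525
```

View pics/g4scene.png

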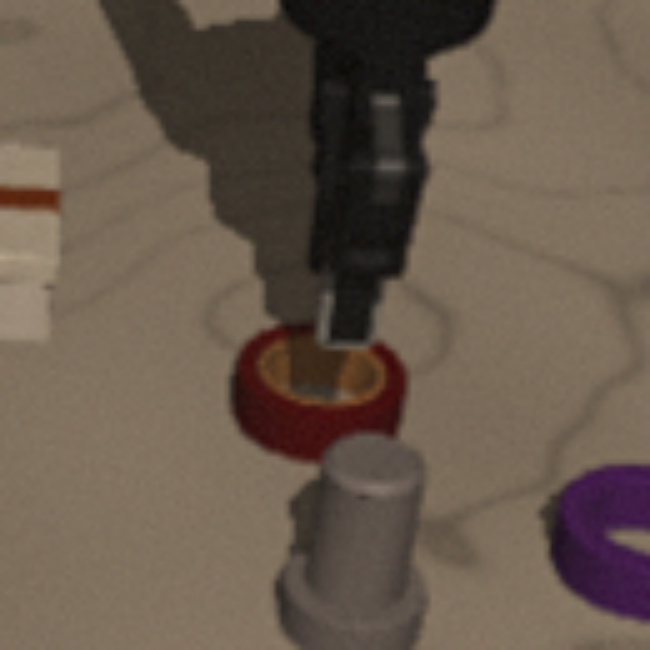

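View pics/g4top.png

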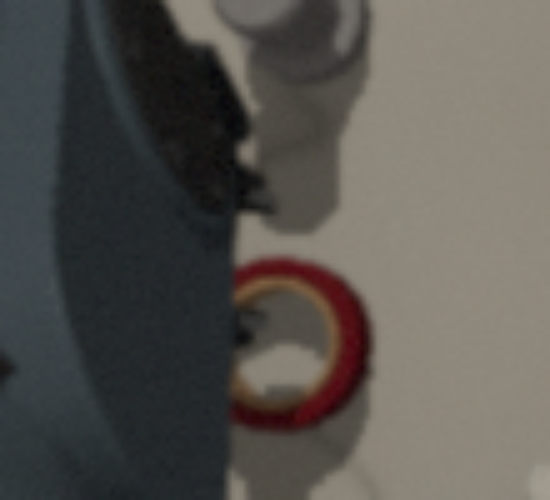

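```bash
python3 -m creep '[{"translation":[1,0.5,-20],"twist":[0,0,0],"fingers":0.33},{"translation":[1,0.5,-40],"twist":[0,0,0],"fingers":0.33},{"translation":[1,0.5,-54],"twist":[0,0,0],"fingers":0.33},{"translation":[1,0.5,-64],"twist":[0,0,0],"fingers":0.33},{"translation":[1,0.5,-64],"twist":[0,0,0],"fingers":0.33}]' 40
python3 -m creep '[{"translation":[0.5,0,0.5],"twist":[0,0,0],"fingers":0.2},{"translation":[0.5,0,0.5],"twist":[0,0,0],"fingers":0.1},{"translation":[0.5,0,0.5],"twist":[0,0,0],"fingers":0.05},{"translation":[0.5,0,0.5],"twist":[0,0,0],"fingers":0.05}]' 40
```

```text
time_s: 19.25
ee_pos: [0.4824, 0.2444, 0.0034]
tool_rot: [-2.247, -2.193, 0.007]
ft_force: [0.4, -0.7, -0.0]
grip_width: 0.0283
time_s: 19.65
ee_pos: [0.4831, 0.2445, 0.0043]
tool_rot: [-2.247, -2.194, 0.006]
ft_force: [-0.6, -0.5, -0.0]
grip_width: 0.0123
```

```bash
python3 -m creep '[{"translation":[0,0,3],"twist":[0,0,0],"fingers":0.05},{"translation":[0,0,8],"twist":[0,0,0],"fingers":0.05},{"translation":[0,0,8],"twist":[0,0,0],"fingers":0.05}]' 40
python3 - <<'E'
from cell import *
from h import *
for n,s in (("scene",np.s_[150:280,390:520]),):
    p=imaging.snapshot(n); cv2.imwrite(f"pics/g6{n}.png",cv2.resize(p["img"][s],None,fx=5,fy=5)[:,:,::-1])
s=get_state();print(s["ee_pos"],s["ft_force"],s["grip_width"])
E
```

```text
time_s: 19.95
ee_pos: [0.4835, 0.2447, 0.0131]
tool_rot: [-2.248, -2.194, 0.004]
ft_force: [-0.4, 0.8, -1.1]
grip_width: 0.0122
[0.48337969 0.24464593 0.01281401] [ 0.2746013  -0.99267759 -0.72791901] 0.011988197646971802
```

View pics/g6scene.png

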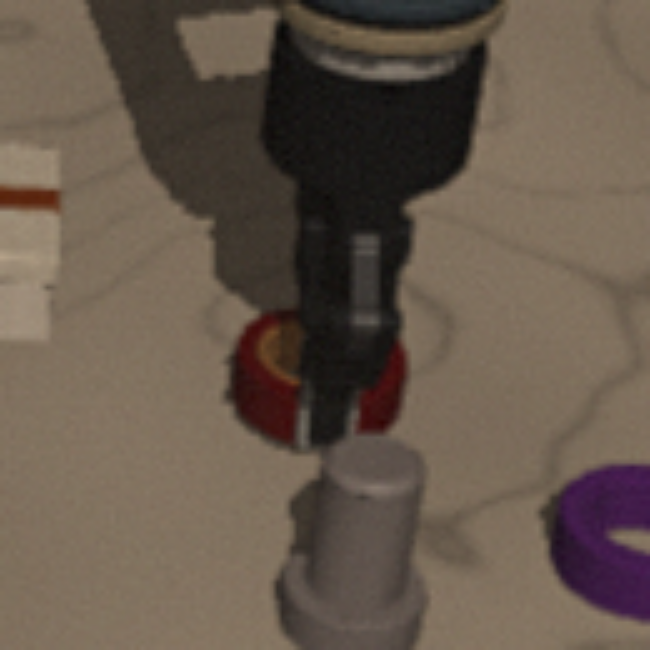

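```bash
python3 -m creep '[{"translation":[0,0,40],"twist":[0,0,0],"fingers":0.05},{"translation":[5,-20,75],"twist":[0,0,0],"fingers":0.05},{"translation":[20,-60,90],"twist":[0,0,0],"fingers":0.05},{"translation":[35,-105,90],"twist":[0,0,0],"fingers":0.05},{"translation":[50,-150,90],"twist":[0,0,0],"fingers":0.05}]' 40
python3 -m creep '[{"translation":[12,-48,0],"twist":[0,0,0],"fingers":0.05},{"translation":[24,-96,0],"twist":[0,0,0],"fingers":0.05},{"translation":[36,-144,0],"twist":[0,0,0],"fingers":0.05},{"translation":[48,-192,0],"twist":[0,0,0],"fingers":0.05},{"translation":[57,-235,0],"twist":[0,0,0],"fingers":0.05}]' 40
python3 -m creep '[{"translation":[0,-15,0],"twist":[0,0,0],"fingers":0.05},{"translation":[0,-15,0],"twist":[0,0,0],"fingers":0.05},{"translation":[0,-15,0],"twist":[0,0,0],"fingers":0.05}]' 40
```

```text
time_s: 20.5
ee_pos: [0.5339, 0.0932, 0.1036]
tool_rot: [2.247, 2.195, -0.003]
ft_force: [1.3, 1.3, -1.3]
grip_width: 0.0122
time_s: 21.0
ee_pos: [0.5911, -0.1443, 0.1036]
tool_rot: [2.248, 2.194, -0.002]
ft_force: [1.3, 0.1, -0.8]
grip_width: 0.0123
time_s: 21.3
ee_pos: [0.5907, -0.1585, 0.1033]
tool_rot: [-2.248, -2.194, 0.003]
ft_force: [0.5, 0.1, -0.6]
grip_width: 0.0118
```

```bash
python3 -m creep '[{"translation":[0,-4.5,-15],"twist":[0,0,0],"fingers":0.05},{"translation":[0,-4.5,-36],"twist":[0,0,0],"fingers":0.05},{"translation":[0,-4.5,-36],"twist":[0,0,0],"fingers":0.05},{"translation":[0,-4.5,-36],"twist":[0,0,0],"fingers":0.05}]' 40
python3 fit.py 0.063 0.5625 -0.1632 burg b
python3 look.py e5
```

```text
time_s: 21.7
ee_pos: [0.5904, -0.1621, 0.0668]
tool_rot: [-2.246, -2.194, 0.004]
ft_force: [1.0, 0.4, -1.2]
grip_width: 0.0117
roll 249 51 [ 0.5624 -0.1646] rms 0.59
c5 47 29 [ 0.5679 -0.0846] rms 0.89
c4 239 48 [ 0.5633 -0.1649] rms 0.25
21.85 [ 0.59116498 -0.16279924  0.06807566] [ 2.24730216e+00  2.19455367e+00 -1.84251056e-03] [-0.24279016 -0.07166905 -0.16970963] 0.011850850758032709
```

View pics/fit_b.png

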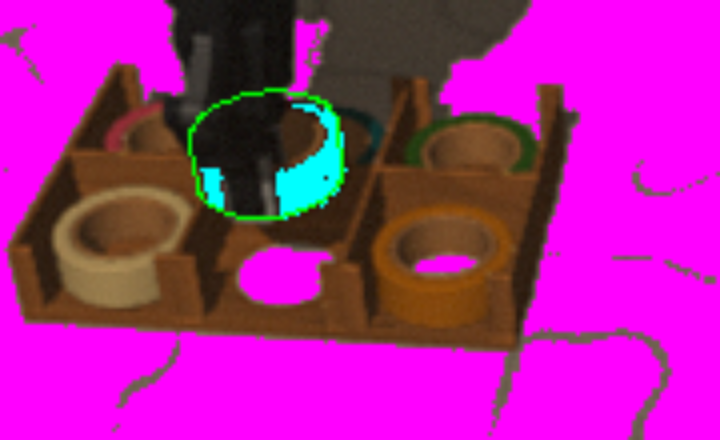

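View pics/e5scene.png

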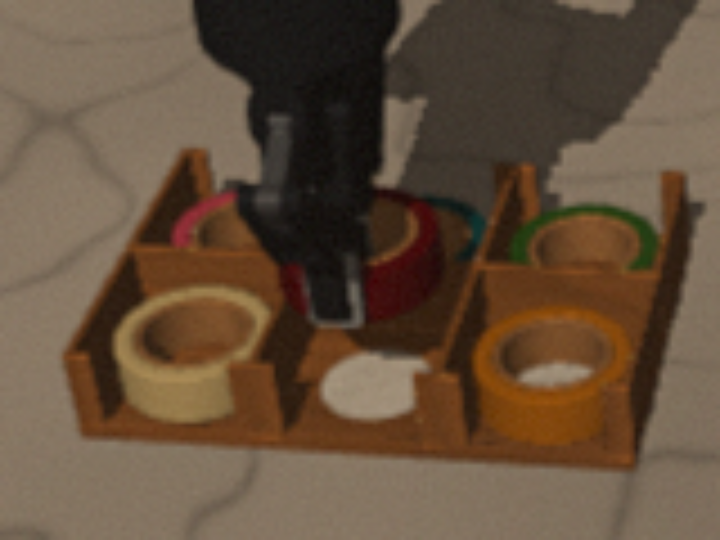

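```bash
python3 -m creep '[{"translation":[-1,-0.2,0],"twist":[0,0,0],"fingers":0.05},{"translation":[-1,-0.2,-10],"twist":[0,0,0],"fingers":0.05},{"translation":[-1,-0.2,-16],"twist":[0,0,0],"fingers":0.05},{"translation":[-1,-0.2,-22],"twist":[0,0,0],"fingers":0.05},{"translation":[-1,-0.2,-28],"twist":[0,0,0],"fingers":0.05}]' 40
python3 -m creep '[{"translation":[0,0,-5],"twist":[0,0,0],"fingers":0.05},{"translation":[0,0,-10],"twist":[0,0,0],"fingers":0.05},{"translation":[0,0,-10],"twist":[0,0,0],"fingers":0.05}]' 40
```

```text
time_s: 22.35
ee_pos: [0.59, -0.163, 0.0393]
tool_rot: [-2.248, -2.195, 0.002]
ft_force: [-0.2, 0.8, -1.0]
grip_width: 0.0121
time_s: 22.65
ee_pos: [0.5896, -0.1628, 0.0284]
tool_rot: [-2.247, -2.194, 0.003]
ft_force: [-0.4, 0.4, -0.9]
grip_width: 0.0122
```

```bash
python3 -m creep '[{"translation":[0,0,-7],"twist":[0,0,0],"fingers":0.05},{"translation":[0,0,-14],"twist":[0,0,0],"fingers":0.05},{"translation":[0,0,-16],"twist":[0,0,0],"fingers":0.05},{"translation":[0,0,-16],"twist":[0,0,0],"fingers":0.05}]' 40
python3 -m creep '[{"translation":[0,0,-1.5],"twist":[0,0,0],"fingers":0.05},{"translation":[0,0,-1.5],"twist":[0,0,0],"fingers":0.05}]' 40
python3 -m creep '[{"translation":[0,0,-1],"twist":[0,0,0],"fingers":0.05},{"translation":[0,0,-1],"twist":[0,0,0],"fingers":0.05}]' 40
```

```text
time_s: 23.05
ee_pos: [0.5894, -0.1628, 0.012]
tool_rot: [-2.247, -2.194, 0.004]
ft_force: [-0.2, -0.2, -0.9]
grip_width: 0.0123
time_s: 23.25
ee_pos: [0.5894, -0.1628, 0.0104]
tool_rot: [-2.246, -2.194, 0.004]
ft_force: [-0.2, 0.1, -0.9]
grip_width: 0.0122
time_s: 23.45
ee_pos: [0.5894, -0.1628, 0.0095]
tool_rot: [-2.247, -2.194, 0.003]
ft_force: [0.2, -0.3, -1.3]
grip_width: 0.0119
```

```bash
python3 -m creep '[{"translation":[0,0,-1],"twist":[0,0,0],"fingers":0.05},{"translation":[0,0,-1],"twist":[0,0,0],"fingers":0.05}]' 40
python3 look.py e6
```

```text
time_s: 23.65
ee_pos: [0.5896, -0.1628, 0.0092]
tool_rot: [-2.247, -2.194, 0.003]
ft_force: [-3.5, 1.2, 8.0]
grip_width: 0.0124
23.75 [ 0.58953475 -0.16278036  0.00921739] [-2.24670203 -2.19387413  0.00329658] [-3.38631874  0.92473346  8.09258498] 0.01186772808554781
```

View pics/e6scene.png

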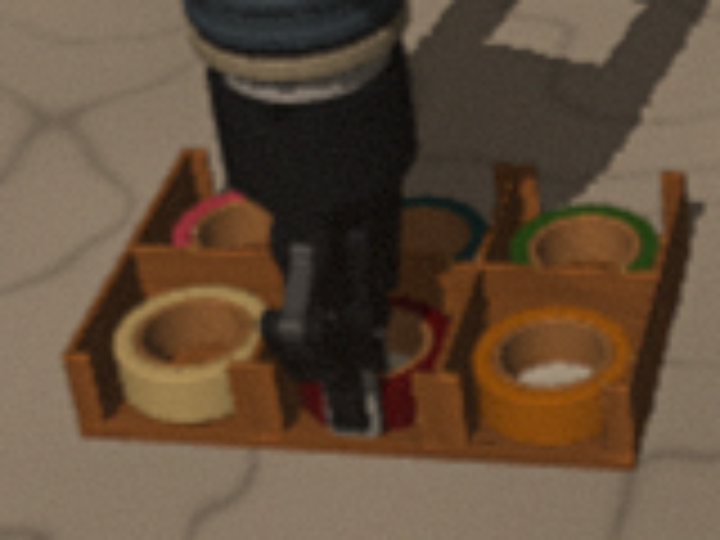

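Contact at the expected height; release and back off.

```bash
python3 -m creep '[{"translation":[0,0,0],"twist":[0,0,0],"fingers":0.2},{"translation":[0,0,0],"twist":[0,0,0],"fingers":0.28},{"translation":[0,0,0],"twist":[0,0,0],"fingers":0.28}]' 40
python3 -m creep '[{"translation":[0,0,10],"twist":[0,0,0],"fingers":0.28},{"translation":[0,0,40],"twist":[0,0,0],"fingers":0.28},{"translation":[0,0,80],"twist":[0,0,0],"fingers":0.28},{"translation":[0,0,120],"twist":[0,0,0],"fingers":0.28},{"translation":[0,40,150],"twist":[0,0,0],"fingers":0.28}]' 40
python3 -m creep '[{"translation":[0,50,0],"twist":[0,0,0],"fingers":0.28},{"translation":[0,100,0],"twist":[0,0,0],"fingers":0.28},{"translation":[0,150,0],"twist":[0,0,0],"fingers":0.28},{"translation":[0,200,0],"twist":[0,0,0],"fingers":0.28},{"translation":[0,250,0],"twist":[0,0,0],"fingers":0.28}]' 40
python3 -m creep '[{"translation":[0,50,0],"twist":[0,0,0],"fingers":0.28},{"translation":[0,100,0],"twist":[0,0,0],"fingers":0.28},{"translation":[0,100,0],"twist":[0,0,0],"fingers":0.28},{"translation":[0,100,0],"twist":[0,0,0],"fingers":0.28}]' 40
python3 look.py e7
python3 - <<'E'
from cell import *
import numpy as np
for n in("top","scene"):
    p=imaging.snapshot(n)
    for t in["spare_top","spare_low","roll_teal","roll_cream","roll_rose","roll_green","bowl","gift_box","jar"]:
        print(n,t,[(round(d["conf"],2),np.round(d["centre"],3).tolist()) for d in spotter.pinpoint(p,t)[:4]])
E
```

```text
time_s: 24.05
ee_pos: [0.5896, -0.1628, 0.0092]
tool_rot: [-2.247, -2.194, 0.003]
ft_force: [0.0, -0.4, -0.2]
grip_width: 0.024
time_s: 24.55
ee_pos: [0.5903, -0.1255, 0.1626]
tool_rot: [2.25, 2.189, -0.001]
ft_force: [0.9, 0.9, 0.6]
grip_width: 0.0238
time_s: 25.05
ee_pos: [0.5901, 0.1265, 0.1635]
tool_rot: [2.25, 2.189, -0.0]
ft_force: [0.9, -0.4, -0.2]
grip_width: 0.0237
time_s: 25.45
ee_pos: [0.5897, 0.2275, 0.1639]
tool_rot: [2.247, 2.191, 0.0]
ft_force: [0.4, -0.4, -0.5]
grip_width: 0.0238
25.55 [0.59007839 0.22566482 0.1638304 ] [ 2.25024498e+00  2.18786943e+00 -3.06625867e-04] [-0.18281554  0.20690108  0.31168293] 0.02378216854041164
top spare_top [(0.87, [0.566, -0.085, 0.004])]
top spare_low [(0.98, [0.563, -0.162, 0.007]), (0.64, [0.699, 0.301, 0.0]), (0.5, [0.558, -0.242, 0.004])]
top roll_teal [(0.81, [0.481, -0.162, 0.004])]
top roll_cream [(0.95, [0.562, -0.244, 0.008])]
top roll_rose [(0.56, [0.483, -0.24, 0.003])]
top roll_green [(0.87, [0.486, -0.082, 0.002])]
top bowl [(0.8, [0.75, 0.051, -0.002])]
top gift_box [(0.85, [0.364, 0.096, -0.003])]
top jar [(0.95, [0.713, -0.35, -0.0]), (0.28, [0.565, -0.241, 0.009])]
scene spare_top [(0.95, [0.564, -0.085, 0.001])]
scene spare_low [(0.82, [0.543, 0.36, 0.002]), (0.81, [0.702, 0.3, 0.003]), (0.22, [0.526, -0.16, 0.005])]
scene roll_teal [(0.84, [0.486, -0.162, 0.006]), (0.66, [0.563, -0.159, 0.003])]
scene roll_cream [(0.57, [0.564, -0.24, 0.005])]
scene roll_rose [(0.86, [0.484, -0.243, 0.006])]
scene roll_green [(0.79, [0.487, -0.083, 0.003])]
scene bowl [(0.78, [0.754, 0.05, 0.002])]
scene gift_box [(0.63, [0.363, 0.094, -0.002])]
scene jar [(0.9, [0.715, -0.347, 0.001])]
```

View pics/e7scene.png

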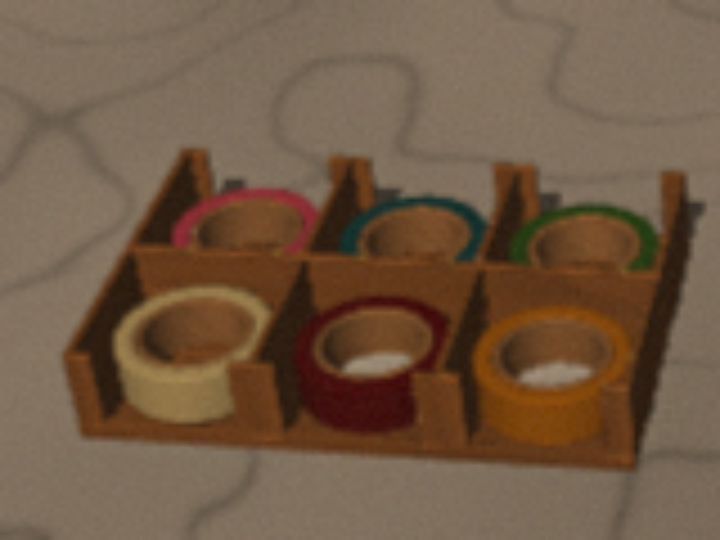

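View pics/e7top.png

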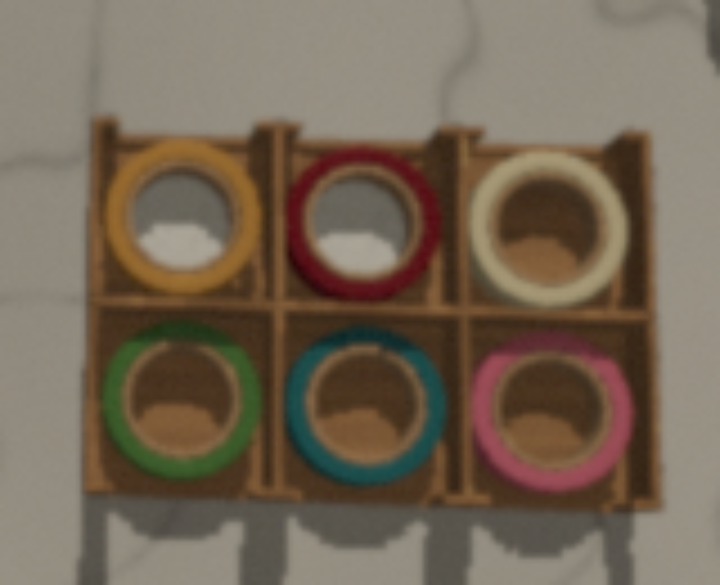

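Both rolls lie flat in their cells, the gold at (185, 216) and the burgundy at (363, 223) in the top crop. Everything else is where it was, so I'm handing in.

```bash
python3 -c "
from cell import *
print(job_done())"
```

```text
the job is handed in; nothing more can be done
None
```

Both spare rolls are in the tray: gold in cell 5 and burgundy in cell 4. I lifted each one off the spindle by its outside, laid it on the clear counter, and gripped it again by its wall. I then lowered it until the wrist force showed contact at about the floor height I expected, and only then let go. The job was handed in at about 27 s, and no verdict was reported.

**Last checks**
- **Position:** The last top-camera fixes put both rolls within about 2 mm of the cell centres. The scene camera agrees for gold.
- **Flatness:** Both rolls look flat in both pictures. I did not measure their tilt.
- **Other things:** The four other rolls, bowl, gift box and jar were all found within about 5 mm of where they started, roughly the detector's own error. The arm was clear of everything.

**What disagreed**
- **Burgundy roll in the scene view:** The detector did not report it under its own name. It gave the blue and purple look-alikes and a weak hit on the tray, and called a roll at cell 4's position teal. The scene picture itself shows the burgundy roll in cell 4.
- **Camera offset:** The two cameras differ by 1–2 mm in y.
- **Finger opening:** It read about 66 mm on the 68 mm rolls.

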